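Click the photometer's filter lever to the third notch and press its read key

ROBOT

A 7-joint arm with a two-finger parallel gripper is mounted at the origin on a cart in front of the work surface, level with it; the furniture and walls round the work are solid. World frame = base frame: x ahead of the robot, y to its left, z up, the work surface at z = 0. Lengths are in m, angles in rad, forces in N, time in s.
With the tool pointing down it reaches from about 0.4 to 0.85 m from the base axis. Payload 4.5 kg.
Tool frame: the origin (TCP) lies midway between the tips of the shut fingers; the grasp point (between the pads) lies 19 mm behind it (grasp_offset is the distance from the TCP to the grasp point, in m); z points along the fingers, y is the line along which they close (so a half turn about z gives the same grasp; the last joint's range is limited). The gripper opens to 85 mm and grips with 20 to 120 N. Pads are 22 mm wide; open, the fingers measure 114 mm over their backs; the gripper's body (76 mm by 85 mm) begins 54 mm behind the grasp point. The pads swing forward as they close: fully open they stand 13 mm farther back than shut.
Start: joints at [-1.136, 0.689, -0.195, 1.565, 0.157, 0.902, -0.215], TCP at [0.244, 0.576, 0.231] pointing down, gripper open.
Joint ranges: [-3.01, 3.01], [-0.46, 2.08], [-1.47, 1.51], [0.13, 2.56], [-1, 4.14], [0.04, 2.09], [-2.66, 2.66]. Speed limits (rad/s): [2.57, 2.57, 3.14, 3.14, 3.14, 3.14, 3.14].

INTERFACE

Orientations are given as a unit quaternion [w, x, y, z].
In Python, from workcell import * gives the robot as it stands.
- The arm moves only by the tool move_arm, never from a script. Its argument "plan" is text: rows parted by semicolons, each of 4 numbers parted by spaces: the shift along the world's x, y, z in m, then the turn about the world's z in degrees. A call has 1 to 12 rows; each row is the pose to reach, as a shift and turn from the pose commanded when the call began; what a row does not reach only later rows make up. A row lasts 1/10 s, in which the tool goes at most 50 mm and 8.59 degrees, less where a joint would pass 70% of its speed; a pose out of reach is approached as far as the arm can. A call with a gripper value outside its range is refused whole. "fingers" is the opening, from -1 (shut) to 1 (fully open), set as the call begins (left out, the last holds). The fingers move at their own pace and stop on an object; the grip force is fixed at half the most. Time passes only in rows, so rows that repeat a pose let the fingers close. It gives the time, the measured TCP pose, the force, the opening and the grip force at its end, in the units of the state.
- get_obs(): the state, without advancing time (a new reading comes with each control period).
- read_camera(name): name is "scene" or "top" or "wrist"; returns a dict with "color" (400x640x3 uint8, blue, green, red), "z_map" (400x640 float32, m along the optical axis (not along the pixel's ray), 0 where there is no reading), "intrinsics" (3x3 intrinsics, pixels), "k1" (the pictures are not rectified: a ray, as slopes to the right and down, at radius r is drawn at 1 + k1 r^2 times it, then the intrinsics apply), "eye" and "rotation" of the camera in the world. Camera axes: x right, y up, looking along -z (the intrinsics and any distortion apply to the point x, -y, -z); pixel columns grow to the right and rows downward; lengths in m; the calibration is good to about 2 mm. A picture is of the moment at which its call begins.
- close_job(): hands the job in; it is judged then, once.
The state is a dict: "clock": time; "qpos": joint angles; "joint_vel": joint speeds; "joint_torque": joint torques, N m; "position": TCP position; "tcp_rot": TCP orientation; "force": force on the tool from outside, world axes, zero at the start; "wrist_torque": the same for the moment, N m; "finger_gap": finger opening in m; "grasp_force": force on a finger pad.
Only numpy, scipy, OpenCV 4.12 (cv2) and the standard library are available. Lean on these libraries where they do the work, as an engineer would, in place of code of your own. Each camera call takes 0.05 s, during which the arm holds its last target. There are 200 camera calls.

TASK

Set the bench photometer to its third filter and start a reading: with a fingertip, push the lever on top of it gently along its slot, out of the parked end, and stop when it has clicked into the third notch - do not run on into the fourth. Leave it seated there, then press the round read key on the same top all the way down and let go. Push and press only, do not squeeze the lever, and leave the bottles and the carton beside the instrument where they stand.

Things in the scene. Friction and masses are not known exactly. Their poses are not given: they have to be found in the camera images.
- photometer: low white rounded box 110 (x) x 220 (y) x 60 mm high, fixed to the bench. Origin: centre of its underside; x to its back, y to its left end, z up. On its flat top: the lever's slot (straight, along y at x = +22 mm, y -66 to +66 mm), the read key at the front right, and a fixed round dark cap 40 mm wide, 14 mm high at x = -28, y = +55 mm
- lever_travel (a joint): lever position, m: 0 at the right (-y) stop, growing to +y, stop at 0.116. Starts parked at 0 to 0.008, moving freely (under 2 N); then five notches 0.020 apart, a hump before each, the first hump right after the parked zone. A hump takes a push growing to 3 to 6 N; past its crest the push vanishes and the lever snaps about 0.010 on to the notch's middle and stays. It moves only along the slot
- filter_lever: upright black finger tab on the lever, 26 mm wide (x), 10 mm thick (y, along the slot), flat sides facing along the slot; it stands 8 to 38 mm above the photometer's top. Origin on the slot line at the height of the photometer's top (60 mm above the bench), mid-thickness; axes as the photometer's
- lever_top (a point): centre of the tab's upper edge, 98 mm above the bench
- read_key (a joint): travel of the read key, m: 0 up, 0.005 fully down; a spring of about 4 N at full travel returns it
- read_key_top (a point): centre of the top face of the read key, a round white button 26 mm across in a low dark housing, pressed straight down; it stands at x = -30, y = -70 mm on the photometer
- reagent_big: loose reagent bottle with a blue cap, 42 mm wide, 92 mm high, standing behind the photometer; origin at the centre of its foot. Bystander
- reagent_small: loose small reagent bottle with a red cap, 34 mm wide, 78 mm high, standing behind the photometer; origin at the centre of its foot. Bystander
- carton: loose closed reagent carton 88 x 96 x 40 mm, lying off the photometer's left end; origin at the centre of its underside. Bystander
Things that resemble listed ones, but are neither listed nor needed, are in the scene too. There is more than one size of the photometer; the one meant has the size given above.

How it is judged:
By the outcome, as a careful person would: the job done as asked, in the order asked, and still so for the second after the job is handed in, with the robot touching nothing.
It also fails if it takes over 64 s, if anything falls off the work surface, if the arm or the gripper's body presses on something with over 40 N, if the wrist force passes 120 N, or if a joint passes its speed limit or range.

## Working session

There is one attempt and no reset: what is moved stays moved. The work goes in short steps, Python scripts to look and compute and a tool call to move; the robot and the scene stay as the last step left them, time stands still between calls to the robot, and variables do not carry over. Pictures are saved under pics/ and viewed, at most 10 in all, crops included, and the job is handed in when it is done.

Besides the shell and the picture viewer there is one more tool, called after ">>>" as name(argument=value, ...), one argument or row to a line, values as JSON. move_arm: Moves the arm, as the interface text tells. Its arguments: {"type":"object","properties":{"plan":{"type":"string"},"fingers":{"type":"number"}},"required":["plan"]}

```bash
mkdir -p pics
cat > h.py <<'E'
from workcell import *
import numpy as np, cv2
def pts(c):
    K=np.array(c["intrinsics"]);h,w=c["z_map"].shape
    u,v=np.meshgrid(np.arange(w),np.arange(h))
    return world(c,u.ravel().astype(float),v.ravel().astype(float),c["z_map"].ravel()).reshape(h,w,3)
def slopes(c,u,v):
    K=np.array(c["intrinsics"]);p=np.stack([u,v],-1).reshape(-1,1,2).astype(float)
    return cv2.undistortPoints(p,K,np.array([c["k1"],0,0,0,0.]))[:,0]
def world(c,u,v,z):
    s=slopes(c,u,v);d=np.stack([s[:,0]*z,-s[:,1]*z,-z],-1)
    return d@np.array(c["rotation"]).T+np.array(c["eye"])
def onplane(c,u,v,h):
    s=slopes(c,np.atleast_1d(u),np.atleast_1d(v));d=np.stack([s[:,0],-s[:,1],-np.ones(len(s))],-1)@np.array(c["rotation"]).T
    e=np.array(c["eye"]);return e+d*((h-e[2])/d[:,2])[:,None]
E
python3 - <<'E'
from h import *
a=read_camera("scene");b=read_camera("top")
for n,c in(("scene",a),("top",b)):
    cv2.imwrite(f"pics/{n}0.png",c["color"]);print(n,c["eye"],c["k1"],c["intrinsics"],np.array(c["rotation"]).round(3).tolist())
np.savez("top0.npz",**b);np.savez("scene0.npz",**a)
print(get_obs())
E
```

```text
scene [1.00435786 0.09688539 0.74363686] -0.06321762215145103 [[385.24860421   0.         317.32884578]
 [  0.         385.24860421 203.53759882]
 [  0.           0.           1.        ]] [0.726, 0.255, 0.219, 0.6]
top [0.44727587 0.1546596  0.91654523] -0.04577815122337569 [[489.53073642   0.         317.53876326]
 [  0.         489.53073642 208.45423914]
 [  0.           0.           1.        ]] [0.71, 0.014, -0.001, -0.704]
{'clock': 0.1, 'qpos': array([-1.13620416,  0.68991143, -0.19452992,  1.56626707,  0.15728431,
        0.90251322, -0.21510821]), 'joint_vel': array([ 0.0005254 , -0.00247072, -0.0008461 , -0.00362004, -0.00107923,
        0.00088398, -0.00057372]), 'joint_torque': array([-3.39128856e-03, -5.40597045e+01, -1.27117820e+00, -1.58987242e+01,
        9.48890985e-03,  4.38818082e-03, -1.54101866e-05]), 'position': array([0.24364105, 0.57489992, 0.23055023]), 'tcp_rot': array([-1.16613446e-04,  1.99023480e-01,  9.79994349e-01, -8.46495585e-04]), 'force': array([ 0.01049148, -0.63826891,  0.89168789]), 'wrist_torque': array([-0.0297375 ,  0.04038893,  0.01651395]), 'grasp_force': 0.0, 'finger_gap': 0.08556244305034669}
```

View pics/top0.png

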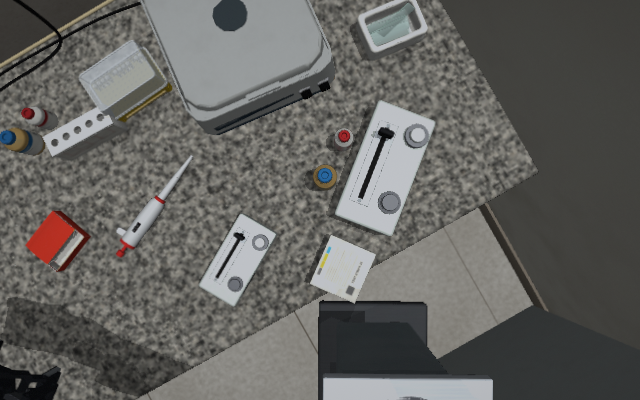

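View pics/scene0.png

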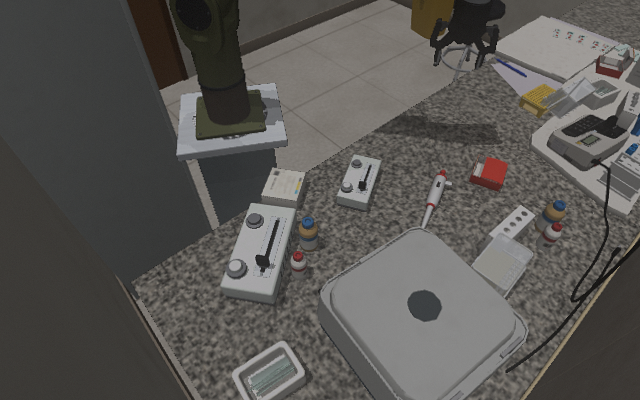

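```bash
sed -i 's/np.array(c\["rotation"\])/R(c)/g; 2a from scipy.spatial.transform import Rotation as Ro\ndef R(c): return Ro.from_quat(np.array(c["rotation"]),scalar_first=True).as_matrix()' h.py
python3 - <<'E'
from h import *
c=dict(np.load("top0.npz"));P=pts(c)
def comp(mask,seed):
    n,l=cv2.connectedComponents(mask.astype(np.uint8));return l==l[seed[1],seed[0]]
for nm,seed,hh in(("big",(385,167),.06),("small",(225,275),None)):
    s=P[seed[1]-2:seed[1]+3,seed[0]-2:seed[0]+3].reshape(-1,3);z=np.median(s[:,2]);print(nm,"top z",z)
    m=comp((abs(P[...,2]-z)<.012)&(c["z_map"]>0),seed)
    v,u=np.nonzero(m);q=onplane(c,u.astype(float),v.astype(float),z)[:,:2]
    r=cv2.minAreaRect((q*1000).astype(np.float32));print(r, m.sum())
    box=cv2.boxPoints(r);print(box.round(1).tolist())
for nm,(u,v) in dict(levertop=(386,132),key=(417,135),cap=(389,202),big=(325,176),small=(344,136),carton=(343,268)).items():
    w=P[v-2:v+3,u-2:u+3].reshape(-1,3);print(nm,np.median(w,0).round(4))
cv2.imwrite("pics/crop1.png",cv2.resize(c["color"][90:310,190:450],None,fx=2.7,fy=2.7,interpolation=cv2.INTER_CUBIC))
E
```

```text
big top z 0.06102986600284299
((538.3739624023438, 53.38656997680664), (109.5657958984375, 219.21266174316406), 69.14708709716797) 7218
[[416.3999938964844, 41.20000076293945], [621.2999877929688, -36.79999923706055], [660.2999877929688, 65.5999984741211], [455.3999938964844, 143.60000610351562]]
small top z 0.03931483749704945
((372.6804504394531, 314.7073669433594), (77.901123046875, 154.5480499267578), 60.168212890625) 3530
[[286.29998779296875, 319.3999938964844], [420.29998779296875, 242.5], [459.1000061035156, 310.1000061035156], [325.0, 386.8999938964844]]
levertop [0.5942 0.0563 0.0983]
key [0.5924 0.0012 0.081 ]
cap [0.4774 0.0474 0.0739]
big [0.52   0.1578 0.088 ]
small [0.5906 0.1257 0.0743]
carton [0.3601 0.1244 0.041 ]
```

View pics/crop1.png

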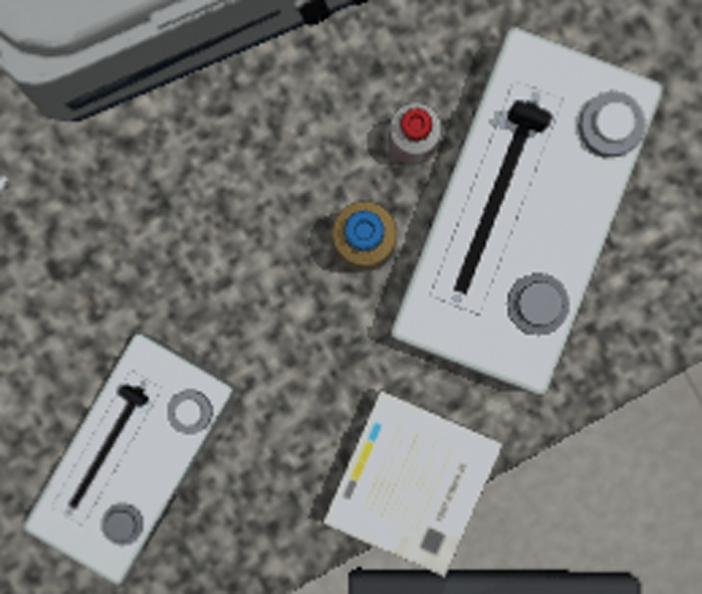

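Two candidates: the photometer at pixel (385,167), measured 110×219 mm with its top at 61 mm, and a look-alike at (238,258), measured 78×155 mm with its top at 39 mm. The first fits the given size. In it the crop shows the lever parked at full-image (386,132), the white read key at (416,135) and the dark cap at (389,203). I'll move above the parked end with the fingers shut.

>>> move_arm(
  plan="0.032 -0.044 0.02 1; 0.064 -0.088 0.03 2; 0.095 -0.132 0.03 2; 0.126 -0.176 0.03 2; 0.157 -0.22 0.03 2; 0.188 -0.264 0.03 2; 0.22 -0.308 0.03 2; 0.251 -0.352 0.03 2; 0.283 -0.396 0.03 2; 0.314 -0.44 0.03 2; 0.345 -0.484 0.03 2; 0.377 -0.53 0.03 2",
  fingers=-1,
)

```text
clock: 1.3
position: [0.5902, 0.0882, 0.261]
tcp_rot: [-0.0, 0.182, 0.983, -0.0]
force: [1.1, 1.6, -0.6]
finger_gap: 0.0004
grasp_force: 0.0
```

>>> move_arm(
  plan="0 0 0 0; 0 0 0 0; 0 0 0 0; 0 0 0 0",
)

```text
clock: 1.7
position: [0.5886, 0.0922, 0.2613]
tcp_rot: [-0.0, 0.18, 0.984, 0.0]
force: [0.2, 0.7, -0.1]
finger_gap: -0.0001
grasp_force: 0.0
```

Run:
```python
from h import *
o=get_obs();print(o["position"],o["tcp_rot"],o["force"])
c=read_camera("wrist");cv2.imwrite("pics/w1.png",c["color"]);P=pts(c)
C=np.array([.5384,.0534]);ex=np.array([.3558,.9346]);ey=np.array([-.9346,.3558])
m=(P[...,2]>.090)&(P[...,2]<.106)&(c["color"].max(2)<60)
q=P[...,:2]-C;lx=q@ex;ly=q@ey
m&=(abs(lx-.022)<.025)&(abs(ly)<.09)
if m.sum():print(m.sum(),lx[m].min(),lx[m].max(),ly[m].min(),ly[m].max(),np.median(P[m],0))
```

```text
[0.58859745 0.0921774  0.26132342] [-4.30755074e-04  1.80327757e-01  9.83606401e-01  4.03386944e-04] [ 0.2276729   0.70221237 -0.10439332]
227 0.009926972438532395 0.03299426542282622 -0.05561320602179001 -0.046121230561943616 [0.59278896 0.05604844 0.09697944]
```

View pics/w1.png

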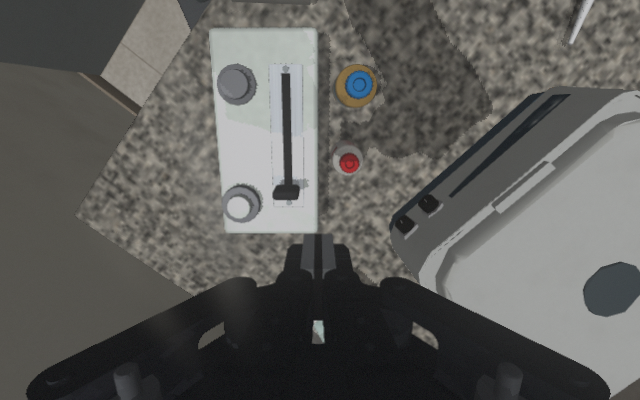

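The wrist view shows the tab at pixel (286,191), the key at (240,206) and the fingertips near (318,240). The tab centre is at photometer x=+0.0215, y=-0.051, which gives a travel of about 7 mm. I'll position behind the tab and descend.

>>> move_arm(
  plan="0.016 -0.023 0 0; 0.032 -0.047 0 0; 0.032 -0.047 0 0; 0.032 -0.047 -0.04 0; 0.032 -0.047 -0.08 0; 0.032 -0.047 -0.11 0; 0.032 -0.047 -0.14 0; 0.032 -0.047 -0.16 0; 0.032 -0.047 -0.175 0; 0.032 -0.047 -0.181 0; 0.032 -0.047 -0.181 0; 0.032 -0.047 -0.181 0",
)

```text
clock: 2.95
position: [0.6222, 0.0436, 0.0813]
tcp_rot: [0.001, 0.182, 0.983, 0.0]
force: [0.3, -0.2, 0.1]
finger_gap: 0.0001
grasp_force: 0.0
```

```bash
cat > lv.py <<'E'
from h import *
C=np.array([.5384,.0534]);ex=np.array([.3558,.9346]);ey=np.array([-.9346,.3558])
o=get_obs();d=o["position"][:2]-C
print("tcp local",(d@ex).round(4),(d@ey).round(4),o["position"][2].round(4),"F push",(-o["force"][:2]@ey).round(2),o["force"].round(2),"yaw",np.degrees(2*np.arctan2(o["tcp_rot"][2],o["tcp_rot"][1])).round(2))
for n in("top","scene","wrist"):
    c=read_camera(n);P=pts(c);q=P[...,:2]-C;lx=q@ex;ly=q@ey
    m=(P[...,2]>.090)&(P[...,2]<.103)&(c["color"].max(2)<60)&(abs(lx-.022)<.02)&(abs(ly)<.075)
    if n!="wrist": m&=(ly>d@ey+.012)|(d@ey<-.2)|(o["position"][2]>.12)
    if m.sum()>5:print(n,m.sum(),"tab ly",ly[m].min().round(4),ly[m].max().round(4),"mid",np.median(ly[m]).round(4))
    cv2.imwrite(f"pics/last_{n}.png",c["color"])
E
python3 lv.py
```

```text
tcp local 0.0207 -0.0818 0.0813 F push 0.34 [ 0.3  -0.17  0.13] yaw 159.05
top 92 tab ly -0.0569 -0.047 mid -0.0512
wrist 1584 tab ly -0.075 -0.0465 mid -0.0507
```

>>> move_arm(
  plan="-0.0037 0.0014 0 0; -0.0075 0.0028 0 0; -0.0093 0.0036 0 0; -0.0112 0.0043 0 0; -0.0131 0.005 0 0; -0.014 0.0053 0 0; -0.015 0.0057 0 0; -0.0159 0.006 0 0; -0.0168 0.0064 0 0; -0.0168 0.0064 0 0",
)

```text
clock: 4.1
position: [0.605, 0.0495, 0.0804]
tcp_rot: [0.0, 0.182, 0.983, 0.0]
force: [3.0, -0.3, -1.1]
finger_gap: 0.0
grasp_force: 1.0
```

```bash
python3 lv.py
```

```text
tcp local 0.02 -0.0636 0.0804 F push 2.88 [ 2.97 -0.3  -1.08] yaw 159.03
top 81 tab ly -0.0514 -0.0435 mid -0.0472
wrist 1919 tab ly -0.0582 -0.0427 mid -0.048
```

>>> move_arm(
  plan="-0.0009 0.0004 0 0; -0.0019 0.0007 0 0; -0.0028 0.0011 0 0; -0.0037 0.0014 0 0; -0.0047 0.0018 0 0; -0.0056 0.0021 0 0; -0.0056 0.0021 0 0",
)

```text
clock: 4.95
position: [0.6002, 0.0514, 0.0805]
tcp_rot: [0.001, 0.182, 0.983, 0.0]
force: [4.6, -2.5, -2.9]
finger_gap: -0.0
grasp_force: 2.5
```

```bash
python3 lv.py
```

```text
tcp local 0.0201 -0.0584 0.0805 F push 5.16 [ 4.56 -2.53 -2.89] yaw 159.02
top 76 tab ly -0.0461 -0.0383 mid -0.0417
wrist 1912 tab ly -0.0532 -0.0374 mid -0.0426
```

>>> move_arm(
  plan="-0.0009 0.0004 0 0; -0.0019 0.0007 0 0; -0.0028 0.0011 0 0; -0.0037 0.0014 0 0; -0.0037 0.0014 0 0",
)

```text
clock: 5.6
position: [0.5957, 0.053, 0.0804]
tcp_rot: [0.0, 0.182, 0.983, 0.0]
force: [3.2, -1.6, -1.5]
finger_gap: -0.0002
grasp_force: 1.9
```

```bash
python3 lv.py
```

```text
tcp local 0.02 -0.0537 0.0804 F push 3.55 [ 3.18 -1.62 -1.46] yaw 159.03
top 74 tab ly -0.0416 -0.0338 mid -0.0373
wrist 1933 tab ly -0.0477 -0.0323 mid -0.0376
```

>>> move_arm(
  plan="-0.0009 0.0004 0 0; -0.0019 0.0007 0 0; -0.0028 0.0011 0 0; -0.0028 0.0011 0 0",
)

```text
clock: 6.15
position: [0.5916, 0.0545, 0.0801]
tcp_rot: [-0.001, 0.182, 0.983, -0.0]
force: [-0.5, -0.4, -0.2]
finger_gap: 0.0001
grasp_force: 0.0
```

```bash
python3 lv.py
```

```text
tcp local 0.0199 -0.0493 0.0801 F push -0.34 [-0.52 -0.4  -0.17] yaw 159.07
top 94 tab ly -0.0343 -0.0243 mid -0.029
wrist 1966 tab ly -0.0446 -0.0229 mid -0.0283
```

>>> move_arm(
  plan="-0.0028 0.0011 0 0; -0.0056 0.0021 0 0; -0.0075 0.0028 0 0; -0.0093 0.0036 0 0; -0.0112 0.0043 0 0; -0.0131 0.005 0 0; -0.014 0.0053 0 0; -0.015 0.0057 0 0; -0.0159 0.006 0 0; -0.0168 0.0064 0 0; -0.0178 0.0068 0 0; -0.0187 0.0071 0 0",
)

```text
clock: 7.5
position: [0.575, 0.0608, 0.0805]
tcp_rot: [0.001, 0.182, 0.983, 0.0]
force: [1.5, -0.6, -0.6]
finger_gap: -0.0002
grasp_force: 1.0
```

```bash
python3 lv.py
```

```text
tcp local 0.02 -0.0316 0.0805 F push 1.67 [ 1.55 -0.63 -0.57] yaw 158.99
top 45 tab ly -0.018 -0.0118 mid -0.0134
wrist 1929 tab ly -0.0242 -0.0082 mid -0.0137
```

>>> move_arm(
  plan="-0.0009 0.0004 0 0; -0.0014 0.0005 0 0; -0.0014 0.0005 0 0",
)

```text
clock: 7.95
position: [0.5721, 0.062, 0.0803]
tcp_rot: [-0.0, 0.182, 0.983, 0.0]
force: [-0.3, -0.3, 0.7]
finger_gap: 0.0003
grasp_force: 0.0
```

```bash
python3 lv.py
```

```text
tcp local 0.02 -0.0284 0.0803 F push -0.19 [-0.32 -0.31  0.66] yaw 159.06
top 82 tab ly -0.0129 -0.0036 mid -0.0076
wrist 1952 tab ly -0.0232 -0.0024 mid -0.0079
```

>>> move_arm(
  plan="-0.0028 0.0011 0 0; -0.0056 0.0021 0 0; -0.0075 0.0028 0 0; -0.0093 0.0036 0 0; -0.0112 0.0043 0 0; -0.0131 0.005 0 0; -0.014 0.0053 0 0; -0.015 0.0057 0 0; -0.0159 0.006 0 0; -0.0168 0.0064 0 0; -0.0173 0.0066 0 0; -0.0178 0.0068 0 0",
)

```text
clock: 9.3
position: [0.5535, 0.0689, 0.0802]
tcp_rot: [-0.001, 0.182, 0.983, -0.0]
force: [-0.2, 0.4, 0.2]
finger_gap: 0.0001
grasp_force: 0.0
```

```bash
python3 lv.py
```

```text
tcp local 0.0199 -0.0086 0.0802 F push -0.38 [-0.25  0.42  0.18] yaw 159.06
top 19 tab ly 0.0076 0.0121 mid 0.0111
wrist 1964 tab ly -0.0035 0.0159 mid 0.0104
```

Force has vanished and the tab sits at +0.011, 40 mm past the first notch at -0.0285, so it is in notch 3. I'll back off, rise, and go above the key.

>>> move_arm(
  plan="0.0056 -0.0021 0 0; 0.0112 -0.0043 0 0; 0.0112 -0.0043 0.03 0; 0.0112 -0.0043 0.07 0; 0.015 -0.02 0.1 0; 0.025 -0.045 0.1 0; 0.04 -0.068 0.1 0; 0.04 -0.068 0.1 0; 0.04 -0.068 0.1 0",
)

```text
clock: 10.35
position: [0.595, -0.0003, 0.1802]
tcp_rot: [-0.0, 0.183, 0.983, 0.0]
force: [-0.1, 0.3, -0.5]
finger_gap: -0.0004
grasp_force: 0.0
```

```bash
python3 lv.py
python3 - <<'E'
from h import *
C=np.array([.5384,.0534]);ex=np.array([.3558,.9346]);ey=np.array([-.9346,.3558])
K=C-.030*ex-.070*ey
for n in("wrist","scene"):
    c=read_camera(n);P=pts(c);r=np.linalg.norm(P[...,:2]-K,axis=-1)
    for a,b in((0,.008),(.008,.012),(.014,.017),(.017,.02),(.022,.026)):
        m=(r>=a)&(r<b)&(P[...,2]>.05)&(P[...,2]<.1)
        if m.any():print(n,a,b,m.sum(),np.percentile(P[m][:,2],[10,50,90]).round(4),c["color"][m].mean().round())
    m=(r<.025)&(P[...,2]>.077)&(P[...,2]<.09)&(c["color"].min(2)>150)
    if m.any():print("key centre",P[m].mean(0),m.sum(),"nominal",K)
c=read_camera("wrist");cv2.imwrite("pics/w2.png",c["color"])
E
```

```text
tcp local -0.03 -0.072 0.1802 F push -0.2 [-0.12  0.26 -0.52] yaw 158.92
top 88 tab ly 0.0065 0.0168 mid 0.0124
scene 66 tab ly 0.0062 0.0172 mid 0.0096
wrist 591 tab ly 0.0069 0.0167 mid 0.0119
wrist 0 0.008 312 [0.08   0.0807 0.0815] 185.0
wrist 0.008 0.012 375 [0.0793 0.0804 0.0814] 168.0
wrist 0.014 0.017 411 [0.0709 0.0718 0.0728] 116.0
wrist 0.017 0.02 475 [0.0706 0.0716 0.0724] 114.0
wrist 0.022 0.026 706 [0.0586 0.0596 0.0606] 168.0
key centre [ 0.59463084 -0.00213258  0.08057755] 507 nominal [5.93148e-01 4.56000e-04]
scene 0 0.008 42 [0.0792 0.0811 0.0831] 168.0
scene 0.008 0.012 78 [0.0727 0.0802 0.0823] 136.0
scene 0.014 0.017 46 [0.0706 0.0718 0.0735] 99.0
scene 0.017 0.02 107 [0.0626 0.0711 0.073 ] 86.0
scene 0.022 0.026 89 [0.0584 0.0599 0.0613] 163.0
key centre [ 0.59511148 -0.00216788  0.08098081] 68 nominal [5.93148e-01 4.56000e-04]
```

View pics/w2.png

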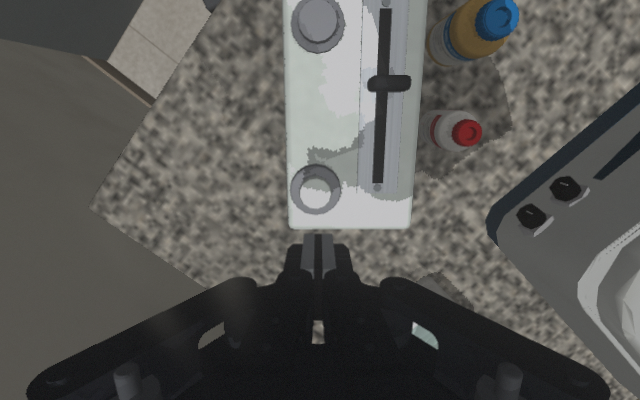

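The lever is seated in notch 3, with the tab at pixel (388,83) spanning local y 6.9–16.7 mm. The key is at pixel (316,189), top at 80.7 mm and housing at 71.7 mm, so the full 5 mm of travel is clear. I'll press it now.

>>> move_arm(
  plan="0 -0.001 -0.04 0; 0 -0.001 -0.08 0; 0 -0.001 -0.092 0; 0 -0.001 -0.097 0; 0 -0.001 -0.099 0; 0 -0.001 -0.101 0; 0 -0.001 -0.103 0; 0 -0.001 -0.105 0; 0 -0.001 -0.106 0; 0 -0.001 -0.106 0; 0 -0.001 -0.106 0",
)

```text
clock: 11.75
position: [0.596, -0.0001, 0.076]
tcp_rot: [0.002, 0.182, 0.983, 0.0]
force: [-0.3, 0.3, 10.2]
finger_gap: -0.0
grasp_force: 4.9
```

>>> move_arm(
  plan="0 0 -0.0005 0; 0 0 -0.001 0; 0 0 -0.001 0",
)

```text
clock: 12.05
position: [0.596, -0.0002, 0.0759]
tcp_rot: [0.002, 0.182, 0.983, 0.0]
force: [-2.2, 0.4, 16.2]
finger_gap: -0.0005
grasp_force: 8.3
```

The key is on its stop: the force grew to 16 N with no further travel. I'll release and rise.

>>> move_arm(
  plan="0 0 0.003 0; 0 0 0.01 0; 0 0 0.03 0; 0 0 0.07 0; 0 0 0.11 0; 0 0 0.13 0; 0 0 0.13 0; 0 0 0.13 0",
)

```text
clock: 12.85
position: [0.5943, -0.0008, 0.2033]
tcp_rot: [-0.0, 0.182, 0.983, -0.0]
force: [0.3, -1.8, -0.5]
finger_gap: -0.0001
grasp_force: 0.0
```

```bash
python3 lv.py
python3 - <<'E'
from h import *
c=read_camera("wrist");P=pts(c);K=np.array([.5946,-.0021]);r=np.linalg.norm(P[...,:2]-K,axis=-1)
m=(r<.01)&(P[...,2]<.1);print("key z",np.median(P[m][:,2]),m.sum())
c=read_camera("top");d=c["color"];P=pts(c)
for nm,(u,v) in dict(big=(325,176),small=(344,136),carton=(343,268)).items():
    print(nm,np.median(P[v-2:v+3,u-2:u+3].reshape(-1,3),0).round(4))
E
```

```text
tcp local -0.0308 -0.0715 0.2033 F push 0.87 [ 0.27 -1.75 -0.46] yaw 159.02
top 86 tab ly 0.0063 0.0167 mid 0.0121
scene 68 tab ly 0.0059 0.0163 mid 0.0094
wrist 482 tab ly 0.0068 0.0165 mid 0.0115
key z 0.08069927064728422 406
big [0.5202 0.1578 0.0878]
small [0.5909 0.1257 0.0748]
carton [0.3601 0.1245 0.0411]
```

The lever is still in notch 3, the key is back up, and the bottles and carton have not moved.

```bash
python3 -c "
from workcell import *
print(close_job())"
```

```text
the job is handed in; nothing more can be done
None
```

The lever is seated in the third notch, the read key was pressed to its stop and released, and the bottles and carton are where they stood; the job is handed in, at about 13 s on the robot's clock.

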